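Set the overload stop of the bench scale

TASK

The overload stop of the bench scale has to be reset: turn its thumbscrew clockwise until you feel it bottom firmly, without forcing it, then back it off an eighth of a turn and let go. Leave the drag pointer beneath the thumbscrew and the other things around alone.

Things in the scene. Friction and masses are not known exactly. Their poses are not given: they have to be found in the camera images.
- scale: grey low bench scale, fixed. Origin on the bench under the upright axis of its thumbscrew, which stands on a round grey boss (diameter 72 mm, 40 mm high) jutting from the scale's side. The scale and its 230 mm square steel pan (top 50 mm high) lie on the +x side, 90 to 340 mm from that axis, then a low black display (45 mm high) to 395 mm. z is up
- thumbscrew (a joint): angle in rad of the black thumbscrew; grows clockwise seen from above (tightening); at 0 its nose points along the scale's +x. It keeps its height; drag 0.05 N m. It bottoms on a hidden sprung stop (end_stop) at an unknown angle, 1.7 to 2.9, found only by feel: there the moment climbs 0.1 N m per 0.03 rad. 0.12 to 0.4 N m above free turning is firmly bottomed; 0.5 N m breaks the stop
- wing_center (a point): centre of the thumbscrew's wing, an upright bar 48 mm long, 12 mm thick, 36 mm high (54 to 90 mm above the bench, this point at 72 mm), on a round skirt of diameter 52 mm (46 to 54 mm high). Frame: x along the bar towards the nose, y across its thickness (pinch along y with the fingertips higher than 56 mm), z up
- nose_tip (a point): tip of the small nose on the rim of the thumbscrew's skirt, 36 mm from the axis, 50 mm above the bench, in line with the bar: it shows which end of the bar is which
- pointer_tip (a point): tip of the steel drag pointer, a thin loose ring under the skirt (68 mm across, 40 to 43 mm high) with a tab ending 46 mm from the axis (this point at 44 mm, 50 mm high). Tightening carries it along once the nose is level with it; it stays behind when the screw is backed off, so it marks the furthest point reached
- test_weight_center (a point): brass cylinder of diameter 48 mm and height 50 mm standing on the scale's pan, its centre; not to be disturbed
- jar: pale translucent jar with blue cap, diameter 68 mm, height 110 mm, origin under its centre; not to be disturbed
- mug: black cup, diameter 72 mm, height 85 mm, origin under its centre; not to be disturbed

How it is judged (in metres and radians):
On the way, in this order (a step that is already met when the one before it is completed fails the run):
1. the thumbscrew is turned clockwise until it bears firmly on its end stop (at least 5 N on the stop pin, 0.1 N m) (contact force between thumbscrew and end_stop above 5 N), for 0.2 s.
2. the thumbscrew is backed off an eighth of a turn from there: 30 to 60 degrees (horizontal distance between nose_tip and pointer_tip between 0.0222 and 0.0406 m), for 0.2 s.
At the end, for the whole second after the job is handed in: the thumbscrew, having been bottomed firmly, stands backed off 30 to 60 degrees (an eighth of a turn, give or take 15 degrees) from the furthest point reached, as the drag pointer marks it (nose tip and pointer tip 22.2 to 40.6 mm apart in plan), free of the end stop and let go (all of step 2 and contact force between thumbscrew and end_stop below 0.5 N); the robot touches nothing.
It fails at once if the screw is forced against its end stop (more than 25 N on the stop pin, 0.5 N m) (contact force between thumbscrew and end_stop above 25 N).
It fails at once if the drag pointer is touched by the fingers (more than 1 N) (contact force between the fingers and pointer above 1 N).
It fails at once if the test weight, jar or cup is moved by more than 20 mm (distance of any of test_weight_center, jar, mug from where it was at the start of the episode above 0.02 m).
It also fails if it takes over 64 s, if anything falls off the work surface, if the arm or the gripper's body presses on something with over 40 N, if the wrist force passes 120 N, or if a joint passes its speed limit or range.

ROBOT

A 6-joint arm with a two-finger parallel gripper is mounted at the origin on the work surface. World frame = base frame: x ahead of the robot, y to its left, z up, the work surface at z = 0. Lengths are in mm, angles in rad, forces in N, time in s.
With the tool pointing down it reaches from about 150 to 775 mm from the base axis. Payload 6.1 kg.
Tool frame: the origin (TCP) lies on the centre line of the jaws, within the pads' length; the fingertips stand 8 mm ahead of it and the grasp point (between the pads) lies 11 mm behind it; z points along the fingers, x is the direction in which the jaws open and shut, and the axes are right-handed (so a half turn about z gives the same grasp; the last joint's range is limited). The gripper opens to 85 mm and grips with 20 to 120 N. Pads are 22 mm wide; open, the fingers measure 114 mm over their backs; the gripper's body (76 mm by 85 mm) begins 54 mm behind the grasp point. The pads swing forward as they close: fully open they stand 13 mm farther back than shut.
Start: joints at [-1.214, 0.126, -0.04, 1.405, 0, 1.571], TCP at [183.363, -491.921, 205.495] pointing down, gripper open.
Joint ranges: [-2.72, 2.72], [-0.95, 1.95], [-1.27, 1.35], [-1.78, 2.02], [-1.46, 1.47], [-3.14, 3.14]. Speed limits (rad/s): [2.39, 2.39, 3.01, 3.14, 3.14, 3.14].

INTERFACE

Orientations are given as a rotation vector (axis times angle).
In Python, from rig import r, vision, job gives the robot as it stands. The module is installed in compiled form; this text tells all that it offers.
- The arm moves only by the tool carry_out, never from a script. Its argument "rows" is a list that holds one entry, the list of rows, each a list of 6 numbers: the shift along the tool's x, y, z in mm, then the turn, a rotation vector about the tool's x, y, z in degrees. A call has 1 to 20 rows; each row shifts and turns the commanded pose from where the row before left it, along the tool's axes as they then stand; what a row does not reach is not made up. A row lasts 1/8 s, in which the tool goes at most 62.5 mm and 10.7 degrees, less where a joint would pass 70% of its speed; a pose out of reach is approached as far as the arm can. A call is refused whole if a number of a shift passes 62.5 or a number of a turn 10.7, either way. A call with a gripper value outside its range is refused whole. "fingers" is the finger opening in mm, from 0 to 85.4, set as the call begins (left out, the last holds). The fingers move at their own pace and stop on an object; "newtons" is the grip in N (left out, the last holds). Time passes only in rows, so rows that do not move let the fingers close. It gives the time, the measured TCP pose, the force and the opening at its end, in the units of the state.
- r.read_state(): the state, without advancing time (a new reading comes with each control period).
- vision.camera(name): name is "side" or "top"; returns the picture (480x640x3 uint8, red, green, blue); there is no depth.
- vision.get_calibration(name): a dict with "fx", "fy", "cx", "cy" (pixels), "world_from_camera" (4x4, takes a point from camera to world coordinates). Camera axes: x right, y down, z forward; pixel columns grow to the right and rows downward; lengths in mm; the calibration is good to about 2 mm. A picture is of the moment at which its call begins. get_calibration takes no time and is no camera call.
- job.close_job(): hands the job in, once; it reports no verdict.
Trained networks look in the newest picture that a camera, given by its name, has taken for a name from the list of things; names that differ only in an ending like _2 or _b are one class to them, and where a whole thing is asked for, a point or a joint stands for the part that bears it (a point fixed in the world has none). Each returns a list of dicts, best first, with "conf" (0 to 1); they miss things now and then, are a little off and sometimes report something else, mostly with a low value. They report only what shows in the picture. A call takes as long as a camera call.
- vision.spot_in(target, camera): "position" ([x, y, z] in mm, in world coordinates, good to about 4 mm: the middle of the surface that is visible of it).
- vision.tip_of(target, camera): "position" ([x, y, z] in mm, in world coordinates, good to about 4 mm: a listed point, or the origin of a listed thing).
The state is a dict: "time_s": time; "q": joint angles; "dq": joint speeds; "joint_torque": joint torques, N m; "eef_pos": TCP position; "ee_rot": TCP orientation; "ft_force": force on the tool from outside, world axes, zero at the start; "wrist_torque": the same for the moment, N m; "width": opening from 0.0 (shut) to 1.0 (fully open).
Only numpy, scipy, OpenCV 4.12 (cv2) and the standard library are available. Lean on these libraries where they do the work, as an engineer would, in place of code of your own. Each camera call takes 0.05 s, during which the arm holds its last target. There are 200 camera calls.

## Working session

There is one attempt and no reset: what is moved stays moved. The work goes in short steps, Python scripts to look and compute and a tool call to move; the robot and the scene stay as the last step left them, time stands still between calls to the robot, and variables do not carry over. Pictures are saved under pics/ and viewed, about 8 in all and at most 12, crops included, and the job is handed in when it is done.

Besides the shell and the picture viewer there is one more tool, called after ">>>" in YAML: its name, and indented under it one key for each argument. carry_out: Moves the arm, as the interface text tells. Its arguments: {"type":"object","properties":{"rows":{"type":"array","items":{"type":"array","items":{"type":"array","items":{"type":"number"}}}},"fingers":{"type":"number"},"newtons":{"type":"number"}},"required":["rows"]}

```bash
mkdir -p pics; python3 - <<'E'
from rig import r,vision,job
import cv2,numpy as np
s=r.read_state();print(s)
for c in("top","side"):
    im=vision.camera(c);cv2.imwrite(f"pics/{c}0.png",im[:,:,::-1])
    k=vision.get_calibration(c);print(c,k)
    for t in["wing_center","nose_tip","pointer_tip","scale","test_weight_center","jar","mug"]:
        try:print(t,[(np.round(d["position"],1).tolist(),round(d["conf"],2)) for d in vision.tip_of(t,c)[:2]])
        except Exception as e:print(t,e)
E
```

```text
{'time_s': 0.0, 'q': array([-1.21399011e+00,  1.26418945e-01, -4.06223027e-02,  1.40539918e+00,
        4.42636220e-05,  1.57081920e+00]), 'dq': array([ 0.00054183, -0.00079953,  0.00151079,  0.00062878, -0.00056066,
        0.00012387]), 'joint_torque': array([ 2.01812218e-03, -4.35913968e+01,  3.52922916e+01,  1.72295520e-02,
        2.42527667e-04, -5.19812886e-06]), 'eef_pos': array([ 183.22883723, -491.50445091,  204.70153331]), 'ee_rot': array([-2.57957539e+00,  1.79144387e+00,  2.08093372e-03]), 'ft_force': array([ 1.22871383,  0.75513697, -1.00072248]), 'wrist_torque': array([ 0.00603392, -0.01253091,  0.01102769]), 'width': 1.0027835426006944}
top {'fx': 475.9149487999977, 'fy': 475.9149487999977, 'cx': 321.1774035176345, 'cy': 234.79204513724096, 'world_from_camera': array([[ 1.73626569e-02, -9.97902881e-01,  6.23568569e-02,
         5.12237095e+02],
       [-9.99623200e-01, -1.86510594e-02, -2.01394254e-02,
         7.11762688e+01],
       [ 2.12602120e-02, -6.19836868e-02, -9.97850703e-01,
         1.03967728e+03],
       [ 0.00000000e+00,  0.00000000e+00,  0.00000000e+00
[... 451 characters left out ...]
.89539750e-01, -6.08054748e-02,  1.30819639e-01,
         4.82400118e+02],
       [-1.42346094e-01, -5.58797138e-01,  8.16996541e-01,
        -7.25365332e+02],
       [ 2.34237773e-02, -8.27072217e-01, -5.61607402e-01,
         6.30345350e+02],
       [ 0.00000000e+00,  0.00000000e+00,  0.00000000e+00,
         1.00000000e+00]])}
wing_center [([505.1, -8.7, 67.9], 0.67)]
nose_tip [([541.0, -10.6, 56.0], 0.84)]
pointer_tip [([516.1, -48.1, 50.6], 0.69)]
scale [([507.2, -7.2, -1.8], 0.7)]
test_weight_center [([708.2, -96.9, 75.7], 0.58), ([574.4, 178.3, -0.2], 0.28)]
jar [([573.9, 175.7, -1.9], 0.62), ([539.0, -10.0, 52.2], 0.27)]
mug [([502.0, -212.0, 1.4], 0.74), ([502.7, -9.7, 72.2], 0.62)]
```

View pics/top0.png

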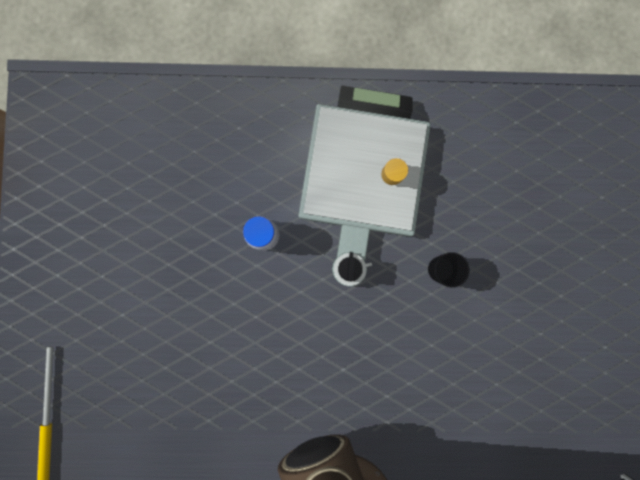

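```bash
cat > h.py <<'E'
import numpy as np
def proj(k,p):
    W=k["world_from_camera"];c=W[:3,:3].T@(np.array(p,float)-W[:3,3]);return [round(k["fx"]*c[0]/c[2]+k["cx"],1),round(k["fy"]*c[1]/c[2]+k["cy"],1)]
def back(k,uv,z):
    W=k["world_from_camera"];d=W[:3,:3]@np.array([(uv[0]-k["cx"])/k["fx"],(uv[1]-k["cy"])/k["fy"],1]);t=(z-W[2,3])/d[2];return np.round(W[:3,3]+t*d,1)
E
python3 - <<'E'
from rig import vision
import cv2
from h import *
k=vision.get_calibration("top")
u,v=map(int,proj(k,(502,-9,60)));print(u,v)
im=cv2.imread("pics/top0.png")[v-50:v+50,u-65:u+65]
cv2.imwrite("pics/crop0.png",cv2.resize(im,None,fx=6,fy=6,interpolation=cv2.INTER_CUBIC));print(u-65,v-50)
for p in [(503,-9,90),(540,-10,50),(514,-50,50)]:print(proj(k,p))
E
```

```text
349 270
284 220
[np.float64(351.2), np.float64(269.7)]
[np.float64(350.3), np.float64(251.7)]
[np.float64(369.3), np.float64(264.5)]
```

View pics/crop0.png

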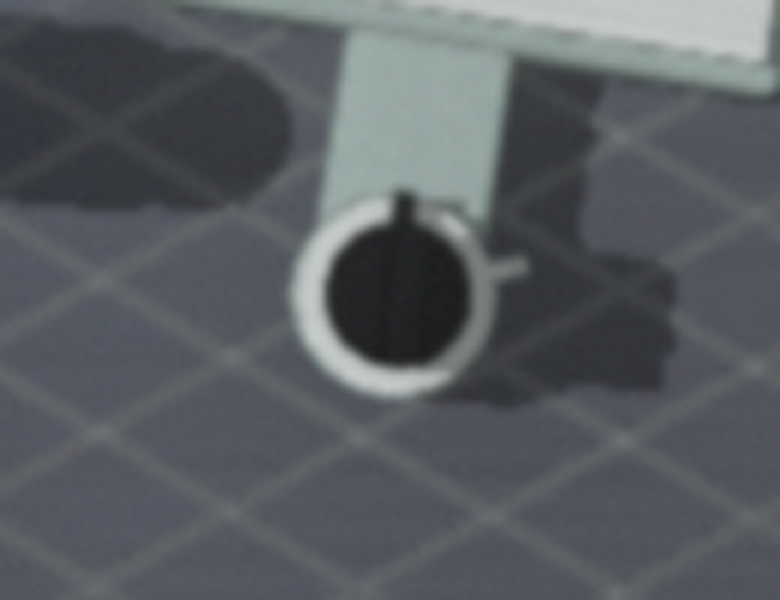

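```bash
python3 - <<'E'
from rig import vision
from h import *
k=vision.get_calibration("top")
for n,(u,v),z in [("skirt",(398,295),54),("nose",(403,192),50),("boss",(395,298),40),("ptip",(525,265),50)]:
    print(n,back(k,(284+u/6,220+v/6),z))
a=back(k,(300,215),48);b=back(k,(317,105),48);print(np.degrees(np.arctan2(*(b-a)[1::-1])))
E
```

```text
skirt [503.7 -10.3  54. ]
nose [539.4 -11.9  50. ]
boss [502.5 -10.4  40. ]
ptip [514.8 -54.6  50. ]
-7.601023212065128
```

>>> carry_out:
  rows:
    - [[0,0,0,0,0,-10],[0,0,0,0,0,-10],[0,0,0,0,0,-10],[0,0,0,0,0,-10],[0,0,0,0,0,-10],[0,0,0,0,0,-10],[0,0,0,0,0,-10],[0,0,0,0,0,-10],[0,0,0,0,0,-10],[0,0,0,0,0,-10],[0,0,0,0,0,-10],[0,0,0,0,0,-10],[0,0,0,0,0,-10],[0,0,0,0,0,-10],[0,0,0,0,0,-10],[0,0,0,0,0,-8]]
  fingers: 85
  newtons: 60

```text
time_s: 2.8
eef_pos: [183.3, -491.9, 205.5]
ee_rot: [-2.246, -2.197, 0.0]
ft_force: [-0.1, -0.5, -0.3]
width: 0.994
```

>>> carry_out:
  rows:
    - [[35,22,0,0,0,0],[35,22,0,0,0,0],[35,22,0,0,0,0],[35,22,0,0,0,0],[35,22,0,0,0,0],[35,22,0,0,0,0],[35,22,0,0,0,0],[35,22,0,0,0,0],[35,22,0,0,0,0],[35,22,0,0,0,0],[35,22,0,0,0,0],[35,22,0,0,0,0],[35,22,0,0,0,0],[35,22,0,0,0,0],[0,0,0,0,0,1],[0,0,0,0,0,0]]

```text
time_s: 4.8
eef_pos: [504.3, -10.6, 205.4]
ee_rot: [-2.27, -2.172, 0.001]
ft_force: [-1.0, 0.3, -0.1]
width: 0.99
```

```bash
python3 - <<'E'
from rig import r,vision
import cv2
from h import *
s=r.read_state();print(s["q"],s["eef_pos"],s["ee_rot"],s["ft_force"],s["wrist_torque"])
k=vision.get_calibration("side");im=vision.camera("side")
for t in ["wing_center","nose_tip"]:print(t,[(np.round(d["position"],1).tolist(),round(d["conf"],2)) for d in vision.tip_of(t,"side")[:2]])
u,v=map(int,proj(k,(503,-10,120)))
cv2.imwrite("pics/side1.png",cv2.resize(im[v-100:v+100,u-130:u+130,::-1],None,fx=3,fy=3,interpolation=cv2.INTER_CUBIC))
E
```

```text
[-2.08168787e-02  8.72671364e-02 -8.31819005e-02  1.40096391e+00
 -2.60482622e-04  2.34688303e-02] [504.25750971 -10.58229516 205.35581885] [-2.26990036e+00 -2.17153834e+00  9.74662010e-04] [-1.04237706  0.30092283 -0.0756477 ] [ 0.02386303  0.00839489 -0.00207795]
wing_center [([505.6, -8.4, 72.0], 0.67)]
nose_tip [([542.2, -8.2, 54.1], 0.91), ([504.4, -10.3, 1.2], 0.47)]
```

View pics/side1.png

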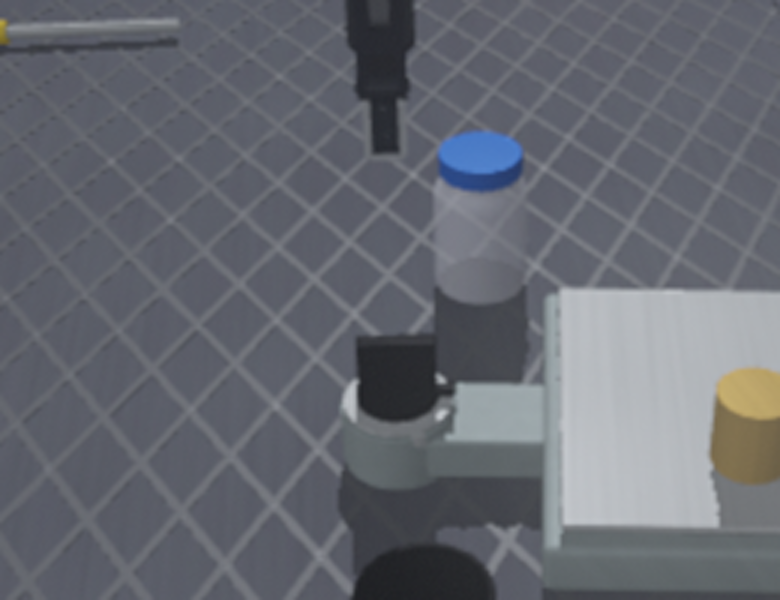

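>>> carry_out:
  rows:
    - [[0,0,25,0,0,0],[0,0,25,0,0,0],[0,0,25,0,0,0],[0,0,25,0,0,0],[0,0,20,0,0,0],[1,0,12,0,0,0],[0,0,5,0,0,0],[0,0,0,0,0,0]]

```text
time_s: 5.95
eef_pos: [504.7, -9.7, 68.8]
ee_rot: [2.271, 2.171, 0.0]
ft_force: [0.4, 0.7, 0.5]
width: 0.992
```

>>> carry_out:
  rows:
    - [[0,0,0,0,0,0],[0,0,0,0,0,0],[0,0,0,0,0,0],[0,0,0,0,0,0],[0,0,0,0,0,0],[0,0,0,0,0,0],[0,0,0,0,0,0],[0,0,0,0,0,0]]
  fingers: 0
  newtons: 40

```text
time_s: 6.95
eef_pos: [504.6, -9.5, 68.5]
ee_rot: [2.27, 2.171, -0.0]
ft_force: [1.0, -0.1, 0.0]
width: -0.001
```

```bash
cat > st.py <<'E'
from rig import r
import numpy as np
s=r.read_state();v=s["ee_rot"];a=np.linalg.norm(v)
import cv2
R=cv2.Rodrigues(v)[0];print(round(s["time_s"],2),"yaw",round(np.degrees(np.arctan2(R[1,0],R[0,0])),2),"q6",round(s["q"][5],3),"pos",s["eef_pos"].round(1),"F",s["ft_force"].round(2),"T",s["wrist_torque"].round(3),"w",round(s["width"]*85.4,1),"tau6",s["joint_torque"][5].round(3))
E
python3 st.py
```

```text
6.95 yaw 87.44 q6 0.026 pos [504.6  -9.5  68.5] F [ 0.97 -0.08  0.05] T [-0.03   0.034  0.015] w -0.1 tau6 -0.0
```

```bash
python3 - <<'E'
from rig import r,vision
import cv2
from h import *
k=vision.get_calibration("side");im=vision.camera("side")
u,v=map(int,proj(k,(503,-10,90)))
a=cv2.resize(im[v-50:v+50,u-65:u+65,::-1],None,fx=6,fy=6,interpolation=cv2.INTER_CUBIC)
a=cv2.convertScaleAbs(a,alpha=1.8,beta=10)
cv2.imwrite("pics/side2.png",a)
E
```

```text
(no output)
```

View pics/side2.png

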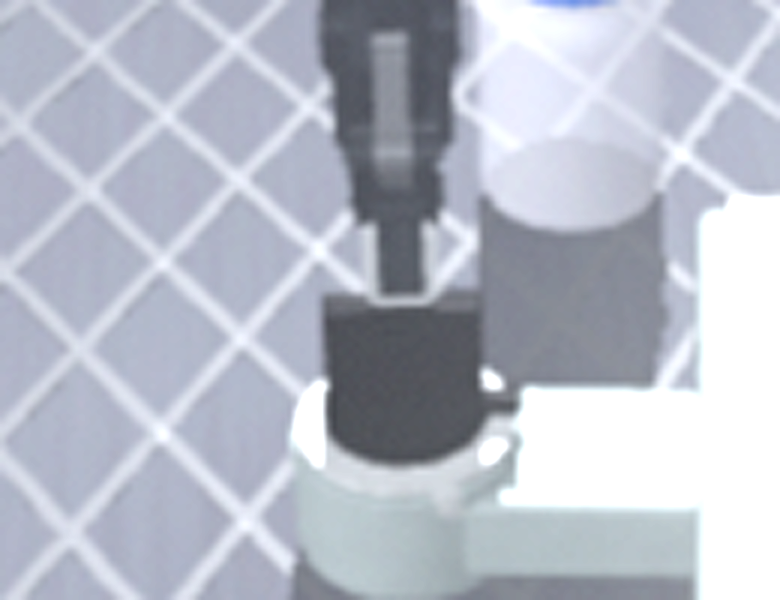

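```bash
python3 - <<'E'
from rig import vision
from h import *
k=vision.get_calibration("side")
def atY(uv,y):
    W=k["world_from_camera"];d=W[:3,:3]@np.array([(uv[0]-k["cx"])/k["fx"],(uv[1]-k["cy"])/k["fy"],1]);t=(y-W[1,3])/d[1];return np.round(W[:3,3]+t*d,1)
u,v=map(int,proj(k,(503,-10,90)));o=np.array([u-65,v-50])
for y in(-24,-10,0): print("tip",y,atY(o+np.array([400,302])/6,y))
print("bar top near edge",atY(o+np.array([400,312])/6,-16),"far",atY(o+np.array([400,295])/6,-4))
u,v=map(int,proj(k,(503,-10,120)));o=np.array([u-130,v-100])
for y in(-55,-66): print("open tip",y,atY(o+np.array([385,153])/3,y))
from rig import r;print(vision.get_calibration("top")["world_from_camera"][:3,3])
E
```

```text
tip -24 [504.1 -24.  101.1]
tip -10 [504.5 -10.   90.6]
tip 0 [504.8   0.   83. ]
bar top near edge [504.2 -16.   91.4] far [504.8  -4.   88.7]
open tip -55 [502.2 -55.  245.7]
open tip -66 [501.9 -66.  252. ]
[ 512.23709466   71.17626876 1039.67727849]
```

```bash
python3 - <<'E'
from rig import r,vision
import cv2
from h import *
k=vision.get_calibration("top");im=vision.camera("top")
u,v=map(int,proj(k,(503,-10,90)));print(u,v,[proj(k,(503,-10,z)) for z in(60,150,250)])
a=cv2.resize(im[v-75:v+75,u-100:u+100,::-1],None,fx=4,fy=4,interpolation=cv2.INTER_CUBIC)
a=cv2.convertScaleAbs(a,alpha=1.8,beta=10)
cv2.imwrite("pics/top2.png",a)
E
```

```text
351 269 [[np.float64(350.4), np.float64(269.5)], [np.float64(354.4), np.float64(270.1)], [np.float64(359.9), np.float64(270.8)]]
```

View pics/top2.png

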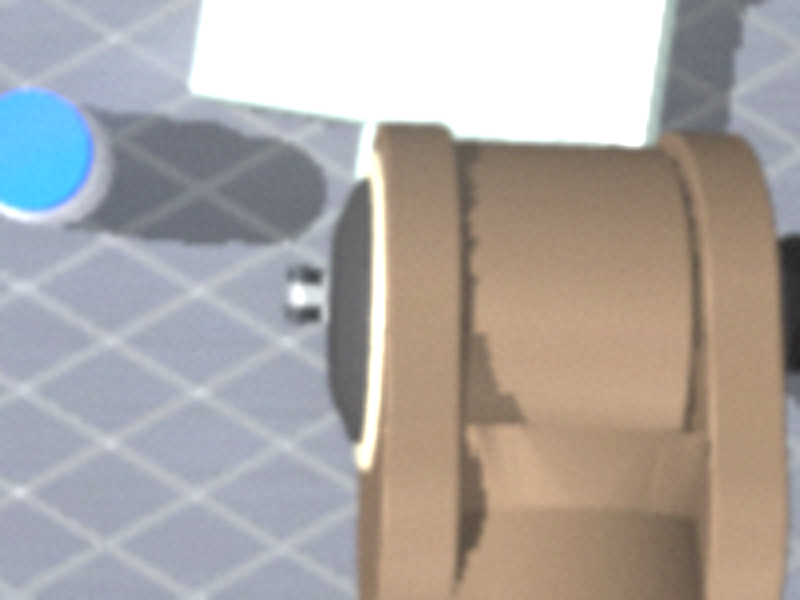

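>>> carry_out:
  rows:
    - [[0,0,0,0,0,0],[0,0,0,0,0,0],[0,0,0,0,0,0],[0,0,0,0,0,0],[0,0,4,0,0,0],[0,0,4,0,0,0],[0,0,4,0,0,0],[0,0,4,0,0,0],[0,0,0,0,0,0]]
  fingers: 40

```text
time_s: 8.18
eef_pos: [504.3, -9.5, 52.0]
ee_rot: [-2.27, -2.171, 0.001]
ft_force: [0.4, 0.1, 0.3]
width: 0.466
```

```bash
python3 st.py; python3 - <<'E'
from rig import r,vision
import cv2
from h import *
k=vision.get_calibration("side");im=vision.camera("side")
u,v=map(int,proj(k,(503,-10,90)))
a=cv2.resize(im[v-50:v+50,u-65:u+65,::-1],None,fx=6,fy=6,interpolation=cv2.INTER_CUBIC)
a=cv2.convertScaleAbs(a,alpha=2.5,beta=10)
cv2.imwrite("pics/side3.png",a)
E
```

```text
8.18 yaw 87.44 q6 0.026 pos [504.3  -9.5  52. ] F [0.4  0.09 0.28] T [0.014 0.03  0.021] w 39.8 tau6 -0.0
```

View pics/side3.png

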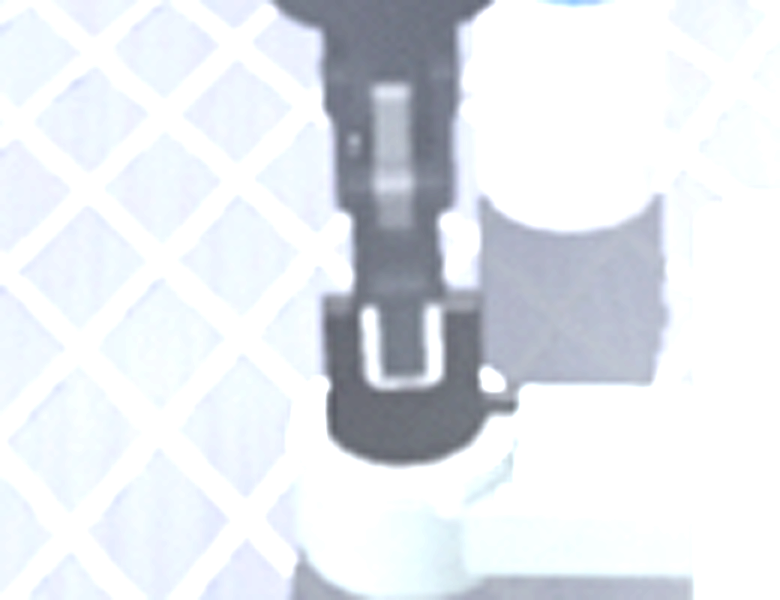

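>>> carry_out:
  rows:
    - [[0,0,3,0,0,0],[0,0,3,0,0,0],[0,0,3,0,0,0],[0,0,0,0,0,0]]

```text
time_s: 8.72
eef_pos: [504.4, -9.5, 43.2]
ee_rot: [-2.27, -2.171, 0.001]
ft_force: [-0.3, 0.5, -0.8]
width: 0.469
```

>>> carry_out:
  rows:
    - [[0,0,0,0,0,0],[0,0,0,0,0,0],[0,0,0,0,0,0],[0,0,0,0,0,0],[0,0,0,0,0,0],[0,0,0,0,0,0]]
  fingers: 0
  newtons: 40

```text
time_s: 9.48
eef_pos: [504.8, -8.7, 43.8]
ee_rot: [-2.269, -2.171, -0.002]
ft_force: [0.2, 5.2, 3.1]
width: 0.131
```

```bash
python3 st.py; python3 - <<'E'
from rig import r,vision
import cv2
from h import *
k=vision.get_calibration("side");im=vision.camera("side")
u,v=map(int,proj(k,(503,-10,90)))
a=cv2.resize(im[v-50:v+50,u-65:u+65,::-1],None,fx=6,fy=6,interpolation=cv2.INTER_CUBIC)
a=cv2.convertScaleAbs(a,alpha=2.5,beta=10)
cv2.imwrite("pics/side4.png",a)
E
```

```text
9.47 yaw 87.47 q6 0.026 pos [504.8  -8.7  43.8] F [0.18 5.15 3.11] T [1.092 0.143 0.074] w 11.2 tau6 0.031
```

View pics/side4.png

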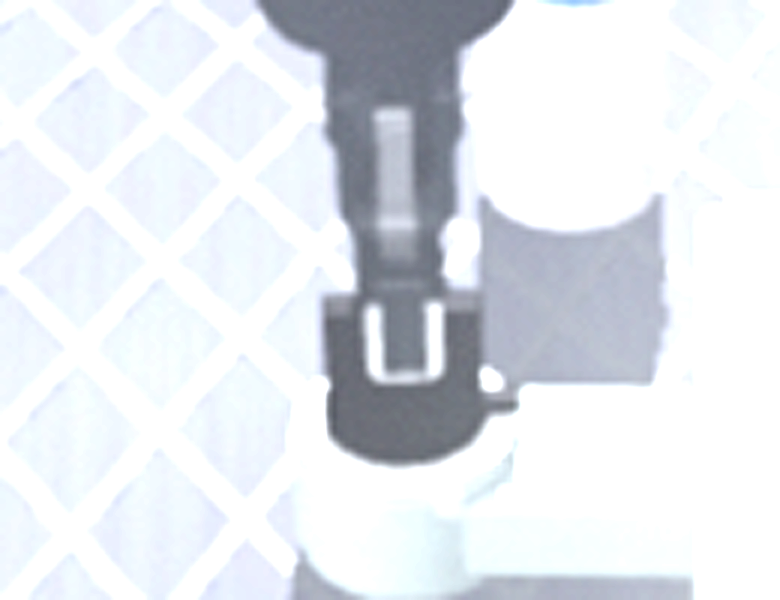

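>>> carry_out:
  rows:
    - [[1,0,0,0,0,0],[0,0,0,0,0,5],[0,0,0,0,0,5],[0,0,0,0,0,5],[0,0,0,0,0,5],[0,0,0,0,0,5],[0,0,0,0,0,5],[0,0,0,0,0,5],[0,0,0,0,0,5],[0,0,0,0,0,0]]

```text
time_s: 10.78
eef_pos: [504.5, -9.1, 43.7]
ee_rot: [2.875, 1.264, -0.001]
ft_force: [-1.8, 0.3, 5.5]
width: 0.129
```

```bash
python3 st.py
```

```text
10.78 yaw 47.47 q6 0.725 pos [504.5  -9.1  43.7] F [-1.79  0.33  5.5 ] T [-0.049  0.626 -0.013] w 11.0 tau6 0.247
```

>>> carry_out:
  rows:
    - [[0,0,0,0,0,5],[0,0,0,0,0,5],[0,0,0,0,0,5],[0,0,0,0,0,5],[0,0,0,0,0,5],[0,0,0,0,0,0]]

```text
time_s: 11.52
eef_pos: [504.3, -9.2, 43.8]
ee_rot: [3.08, 0.612, -0.001]
ft_force: [-4.1, -1.5, 6.5]
width: 0.132
```

```bash
python3 st.py
```

```text
11.53 yaw 22.48 q6 1.161 pos [504.3  -9.2  43.8] F [-4.1  -1.51  6.46] T [-0.191  0.79  -0.065] w 11.3 tau6 0.169
```

>>> carry_out:
  rows:
    - [[0,0,0,0,0,5],[0,0,0,0,0,5],[0,0,0,0,0,5],[0,0,0,0,0,5],[0,0,0,0,0,0]]

```text
time_s: 12.15
eef_pos: [504.0, -9.2, 43.7]
ee_rot: [3.139, 0.068, -0.002]
ft_force: [-4.3, -2.0, 6.2]
width: 0.129
```

```bash
python3 st.py
```

```text
12.15 yaw 2.48 q6 1.51 pos [504.   -9.2  43.7] F [-4.33 -1.96  6.17] T [-0.151  0.984 -0.026] w 11.0 tau6 0.169
```

>>> carry_out:
  rows:
    - [[-0.7,0.3,-0.7,0,0,0],[0,0,0,0,0,4],[0,0,0,0,0,4],[0,0,0,0,0,2],[0,0,0,0,0,0],[0,0,0,0,0,0]]

```text
time_s: 12.9
eef_pos: [503.8, -9.1, 43.8]
ee_rot: [3.134, -0.206, -0.001]
ft_force: [0.5, -2.0, -3.4]
width: 0.131
```

```bash
python3 st.py; python3 st.py
```

```text
12.9 yaw -7.52 q6 1.684 pos [503.8  -9.1  43.8] F [ 0.53 -1.97 -3.42] T [-0.391 -0.017 -0.005] w 11.2 tau6 -0.015
12.9 yaw -7.52 q6 1.684 pos [503.8  -9.1  43.8] F [ 0.53 -1.97 -3.42] T [-0.391 -0.017 -0.005] w 11.2 tau6 -0.015
```

>>> carry_out:
  rows:
    - [[0,0,0,0,0,2],[0,0,0,0,0,1],[0,0,0,0,0,0]]

```text
time_s: 13.28
eef_pos: [503.7, -9.1, 43.8]
ee_rot: [3.128, -0.29, -0.001]
ft_force: [0.9, -3.7, -5.4]
width: 0.131
```

```bash
python3 st.py
```

```text
13.28 yaw -10.58 q6 1.738 pos [503.7  -9.1  43.8] F [ 0.92 -3.74 -5.43] T [-0.704 -0.152 -0.008] w 11.2 tau6 0.012
```

>>> carry_out:
  rows:
    - [[0,0,0,0,0,2],[0,0,0,0,0,1],[0,0,0,0,0,0]]

```text
time_s: 13.65
eef_pos: [503.7, -9.0, 43.9]
ee_rot: [3.119, -0.371, -0.001]
ft_force: [1.8, -5.2, -8.7]
width: 0.129
```

```bash
python3 st.py
```

```text
13.65 yaw -13.58 q6 1.79 pos [503.7  -9.   43.9] F [ 1.76 -5.15 -8.71] T [-1.071 -0.281 -0.012] w 11.0 tau6 0.013
```

>>> carry_out:
  rows:
    - [[0,0.3,0.5,0,0,0],[0,0,0,0,0,2],[0,0,0,0,0,1],[0,0,0,0,0,0]]

```text
time_s: 14.15
eef_pos: [503.8, -9.0, 43.8]
ee_rot: [-3.109, 0.453, 0.0]
ft_force: [-1.0, -3.7, -3.4]
width: 0.13
```

```bash
python3 st.py
```

```text
14.15 yaw -16.58 q6 1.842 pos [503.8  -9.   43.8] F [-1.04 -3.71 -3.39] T [-0.757  0.398  0.005] w 11.1 tau6 0.015
```

>>> carry_out:
  rows:
    - [[0,0,0,0,0,2],[0,0,0,0,0,1],[0,0,0,0,0,0]]

```text
time_s: 14.52
eef_pos: [503.7, -9.0, 43.8]
ee_rot: [-3.096, 0.534, 0.0]
ft_force: [-3.3, -3.0, -2.6]
width: 0.13
```

```bash
python3 st.py
```

```text
14.53 yaw -19.58 q6 1.894 pos [503.7  -9.   43.8] F [-3.32 -3.03 -2.64] T [-0.719  0.681 -0.033] w 11.1 tau6 0.016
```

```bash
python3 - <<'E'
from rig import r,vision
import cv2
from h import *
im=vision.camera("side")
for t in ["wing_center","nose_tip","pointer_tip"]:print(t,[(np.round(d["position"],1).tolist(),round(d["conf"],2)) for d in vision.tip_of(t,"side")[:2]])
k=vision.get_calibration("side")
u,v=map(int,proj(k,(503,-10,90)))
a=cv2.resize(im[v-50:v+50,u-65:u+65,::-1],None,fx=6,fy=6,interpolation=cv2.INTER_CUBIC)
a=cv2.convertScaleAbs(a,alpha=2,beta=10)
cv2.imwrite("pics/side5.png",a)
E
```

```text
wing_center [([503.3, -8.5, 70.3], 0.88)]
nose_tip [([495.0, -37.2, 52.7], 0.66)]
pointer_tip [([492.1, -46.1, 52.7], 0.75), ([502.6, -211.9, 1.0], 0.5)]
```

View pics/side5.png

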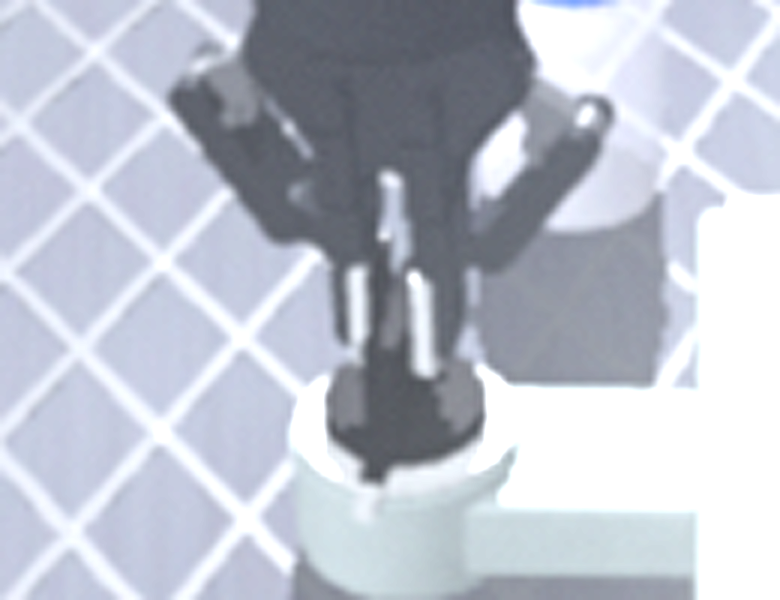

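>>> carry_out:
  rows:
    - [[0,0,0,0,0,2],[0,0,0,0,0,1],[0,0,0,0,0,0]]

```text
time_s: 15.1
eef_pos: [503.7, -9.0, 43.8]
ee_rot: [-3.081, 0.616, 0.0]
ft_force: [-3.4, -2.8, 0.3]
width: 0.13
```

```bash
python3 st.py
```

```text
15.1 yaw -22.61 q6 1.947 pos [503.7  -9.   43.8] F [-3.39 -2.77  0.25] T [-0.617  0.997 -0.033] w 11.1 tau6 0.011
```

>>> carry_out:
  rows:
    - [[0,0,0,0,0,2],[0,0,0,0,0,2],[0,0,0,0,0,1],[0,0,0,0,0,0]]

```text
time_s: 15.6
eef_pos: [503.7, -9.0, 43.8]
ee_rot: [-3.051, 0.75, 0.0]
ft_force: [-4.1, -2.3, 0.7]
width: 0.129
```

```bash
python3 st.py
```

```text
15.6 yaw -27.61 q6 2.035 pos [503.7  -9.   43.8] F [-4.13 -2.31  0.69] T [-0.656  0.991 -0.018] w 11.0 tau6 0.011
```

>>> carry_out:
  rows:
    - [[0,0,0,0,0,2],[0,0,0,0,0,2],[0,0,0,0,0,1],[0,0,0,0,0,0]]

```text
time_s: 16.1
eef_pos: [503.6, -9.0, 43.8]
ee_rot: [-3.015, 0.882, 0.001]
ft_force: [-5.1, -2.7, 0.5]
width: 0.131
```

```bash
python3 st.py
```

```text
16.1 yaw -32.6 q6 2.122 pos [503.6  -9.   43.8] F [-5.05 -2.74  0.51] T [-0.607  1.037 -0.048] w 11.2 tau6 0.011
```

>>> carry_out:
  rows:
    - [[0,0,0,0,0,2],[0,0,0,0,0,2]]

```text
time_s: 16.35
eef_pos: [503.6, -8.9, 43.8]
ee_rot: [-2.982, 0.988, 0.001]
ft_force: [-5.1, -2.6, 0.9]
width: 0.129
```

```bash
python3 st.py
```

```text
16.35 yaw -36.65 q6 2.193 pos [503.6  -8.9  43.8] F [-5.07 -2.65  0.91] T [-0.537  1.075  0.105] w 11.0 tau6 -0.208
```

>>> carry_out:
  rows:
    - [[0,0,0,0,0,0]]

```text
time_s: 16.48
eef_pos: [503.6, -8.9, 43.8]
ee_rot: [-2.982, 0.987, 0.001]
ft_force: [-3.8, -3.1, 1.1]
width: 0.125
```

```bash
python3 st.py
```

```text
16.48 yaw -36.61 q6 2.192 pos [503.6  -8.9  43.8] F [-3.84 -3.14  1.13] T [-0.477  1.076 -0.046] w 10.7 tau6 0.06
```

>>> carry_out:
  rows:
    - [[0,0,0,0,0,2]]

```text
time_s: 16.6
eef_pos: [503.6, -8.9, 43.8]
ee_rot: [-2.965, 1.039, 0.001]
ft_force: [-6.0, -2.3, 0.7]
width: 0.13
```

```bash
python3 st.py
```

```text
16.6 yaw -38.63 q6 2.227 pos [503.6  -8.9  43.8] F [-5.95 -2.33  0.73] T [-0.574  1.022  0.152] w 11.1 tau6 -0.225
```

>>> carry_out:
  rows:
    - [[0,0,0,0,0,2],[0,0,0,0,0,1],[0,0,0,0,0,0]]

```text
time_s: 16.98
eef_pos: [503.6, -8.8, 43.8]
ee_rot: [-2.937, 1.115, 0.001]
ft_force: [-5.0, -2.7, 0.3]
width: 0.125
```

```bash
python3 st.py
```

```text
16.98 yaw -41.58 q6 2.279 pos [503.6  -8.8  43.8] F [-5.01 -2.74  0.26] T [-0.506  1.052  0.184] w 10.7 tau6 0.197
```

>>> carry_out:
  rows:
    - [[0,0,0,0,0,0],[0,0,0,0,0,0]]

```text
time_s: 17.23
eef_pos: [503.6, -8.9, 43.8]
ee_rot: [-2.937, 1.115, 0.001]
ft_force: [-5.3, -1.9, -0.3]
width: 0.13
```

```bash
python3 st.py
```

```text
17.23 yaw -41.57 q6 2.278 pos [503.6  -8.9  43.8] F [-5.34 -1.89 -0.31] T [-0.489  1.073  0.162] w 11.1 tau6 0.154
```

>>> carry_out:
  rows:
    - [[0,0,0,0,0,1],[0,0,0,0,0,0],[0,0,0,0,0,0]]

```text
time_s: 17.6
eef_pos: [503.6, -8.8, 43.8]
ee_rot: [-2.927, 1.14, 0.001]
ft_force: [-4.0, -2.3, 0.3]
width: 0.13
```

```bash
python3 st.py
```

```text
17.6 yaw -42.56 q6 2.296 pos [503.6  -8.8  43.8] F [-3.99 -2.26  0.28] T [-0.54   1.059  0.153] w 11.1 tau6 0.198
```

>>> carry_out:
  rows:
    - [[0,0,0,0,0,1],[0,0,0,0,0,0],[0,0,0,0,0,0]]

```text
time_s: 17.98
eef_pos: [503.6, -8.8, 43.8]
ee_rot: [-2.917, 1.165, 0.001]
ft_force: [-4.6, -1.7, 0.5]
width: 0.129
```

```bash
python3 st.py
```

```text
17.98 yaw -43.55 q6 2.313 pos [503.6  -8.8  43.8] F [-4.63 -1.71  0.54] T [-0.552  1.034  0.239] w 11.0 tau6 0.236
```

>>> carry_out:
  rows:
    - [[0,0,0,0,0,0],[0,0,0,0,0,0],[0,0,0,0,0,0],[0,0,0,0,0,0]]

```text
time_s: 18.48
eef_pos: [503.5, -8.8, 43.8]
ee_rot: [-2.917, 1.166, 0.001]
ft_force: [-4.2, -1.7, 1.1]
width: 0.132
```

```bash
python3 st.py
```

```text
18.48 yaw -43.56 q6 2.313 pos [503.5  -8.8  43.8] F [-4.23 -1.67  1.07] T [-0.551  1.028  0.206] w 11.3 tau6 0.236
```

>>> carry_out:
  rows:
    - [[0,0,0,0,0,-3],[0,0,0,0,0,-5],[0,0,0,0,0,-5],[0,0,0,0,0,-5],[0,0,0,0,0,-5],[0,0,0,0,0,-5],[0,0,0,0,0,-5],[0,0,0,0,0,-5],[0,0,0,0,0,-5],[0,0,0,0,0,-2],[0,0,0,0,0,0],[0,0,0,0,0,0],[0,0,0,0,0,0]]

```text
time_s: 20.1
eef_pos: [504.0, -9.1, 43.8]
ee_rot: [3.141, 0.039, 0.0]
ft_force: [-3.6, -3.1, 0.3]
width: 0.128
```

```bash
python3 st.py;python3 - <<'E'
from rig import vision
from h import *
vision.camera("side")
for t in ["wing_center","nose_tip","pointer_tip"]:print(t,[(np.round(d["position"],1).tolist(),round(d["conf"],2)) for d in vision.tip_of(t,"side")[:2]])
E
```

```text
20.1 yaw 1.41 q6 1.528 pos [504.   -9.1  43.8] F [-3.6  -3.13  0.28] T [-0.779  0.769 -0.031] w 11.0 tau6 0.001
wing_center [([506.8, -10.5, 67.3], 0.73)]
nose_tip [([505.5, -44.2, 53.7], 0.92)]
pointer_tip [([476.8, -38.0, 52.0], 0.71)]
```

>>> carry_out:
  rows:
    - [[0,0,0,0,0,0],[0,0,0,0,0,0],[0,0,0,0,0,0],[0,0,0,0,0,0],[0,0,0,0,0,0],[0,0,-5,0,0,0],[0,0,-15,0,0,0],[0,0,-25,0,0,0],[0,0,-25,0,0,0],[0,0,-25,0,0,0],[0,0,-25,0,0,0],[0,0,0,0,0,0],[0,0,0,0,0,0],[0,0,0,0,0,0]]
  fingers: 40

```text
time_s: 22.05
eef_pos: [503.3, -9.1, 162.8]
ee_rot: [-3.141, -0.04, 0.003]
ft_force: [-0.1, -0.5, -1.0]
width: 0.465
```

```bash
python3 st.py;python3 - <<'E'
from rig import vision
from h import *
import cv2
im=vision.camera("side")
for t in ["wing_center","nose_tip","pointer_tip","test_weight_center","jar","mug"]:print(t,[(np.round(d["position"],1).tolist(),round(d["conf"],2)) for d in vision.tip_of(t,"side")[:1]])
k=vision.get_calibration("side")
u,v=map(int,proj(k,(503,-10,90)))
a=cv2.resize(im[v-50:v+50,u-65:u+65,::-1],None,fx=6,fy=6,interpolation=cv2.INTER_CUBIC)
cv2.imwrite("pics/side6.png",cv2.convertScaleAbs(a,alpha=1.6,beta=10))
E
```

```text
22.05 yaw 1.44 q6 1.528 pos [503.3  -9.1 162.8] F [-0.13 -0.47 -1.02] T [-0.021  0.019  0.008] w 39.7 tau6 0.0
wing_center [([504.5, -7.2, 71.0], 0.68)]
nose_tip [([503.5, -41.3, 55.4], 0.92)]
pointer_tip [([474.7, -37.2, 51.2], 0.6)]
test_weight_center [([706.1, -96.9, 74.7], 0.67)]
jar [([573.8, 175.5, -0.3], 0.76)]
mug [([503.2, -213.3, 2.0], 0.7)]
```

View pics/side6.png

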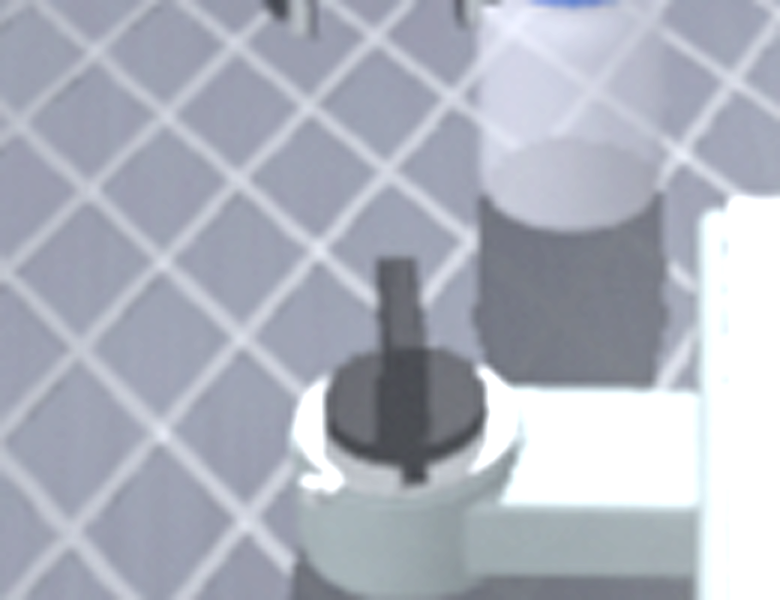

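```bash
python3 -c "
from rig import job;print(job.close_job())"
```

```text
the job is handed in; nothing more can be done
None
```

I turned the thumbscrew clockwise until it bottomed, backed it off 45° and let go. I then lifted clear and handed the job in at about 22 s. No verdict came back.

- **Bottoming:** The settled wrist moment rose from about −0.04 N m when turning freely to about 0.21–0.24 N m. I held it there for about 0.5 s. That puts roughly 0.15–0.29 N m on the stop, inside the firm range and below the 0.5 N m that breaks it. One reading in the climb was flat (0.16 to 0.15 N m over 1°), but the next degree raised it to 0.24.
- **Back-off:** By tool angle, the screw was turned back 45.0°. After release, the nose and pointer tips measured 29 mm apart in plan, against the allowed 22.2–40.6 mm. That is about 47° by bearing, and the last picture agrees.
- **Surroundings:** The test weight, jar and mug were all within about 2 mm of where they started, by the same camera. After the lift the force was near zero and the fingers were clear.
- **Failed check:** My first close, with the tool at 68 mm, shut on nothing above the wing. In the side camera the fingertips stood about 25 mm higher than the text's numbers led me to expect. I corrected the height by picture and re-gripped with the tool at 43 mm.

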